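Run out the desk stand's leaf to its line and hold it down

ROBOT

A 6-joint arm with a two-finger parallel gripper is mounted at the origin on the work surface; the furniture and walls round the work are solid. World frame = base frame: x ahead of the robot, y to its left, z up, the work surface at z = 0. Lengths are in mm, angles in rad, forces in N, time in s.
With the tool pointing down it reaches from about 350 to 925 mm from the base axis. Payload 6.4 kg.
Tool frame: the origin (TCP) lies at the very end of the fingers, on their centre line; the grasp point (between the pads) lies 19 mm behind it (manip.grip_point_offset is the distance from the TCP to the grasp point, in mm); x points along the fingers, y is the direction in which the jaws open and shut, and the axes are right-handed (so a half turn about x gives the same grasp; the last joint's range is limited). The gripper opens to 85 mm and grips with 20 to 120 N. Pads are 22 mm wide; open, the fingers measure 114 mm over their backs; the gripper's body (76 mm by 85 mm) begins 54 mm behind the grasp point. The pads swing forward as they close: fully open they stand 13 mm farther back than shut.
Start: joints at [-1.491, 0.245, 1.558, -0, 1.339, -0.174], TCP at [163.209, -629.187, 231.29] pointing down, gripper open.
Joint ranges: [-3.13, 3.13], [-1.02, 2.26], [0.13, 2.54], [-0.95, 4.09], [0.21, 2.88], [-2.74, 2.74]. Speed limits (rad/s): [2.57, 2.57, 3.14, 3.14, 3.14, 3.14].

INTERFACE

Orientations are given as a rotation vector (axis times angle).
In Python, from station import manip gives the robot as it stands. Calls block until the motion is done:
- manip.goto(position, orientation): joint-space move of the TCP to a pose.
- manip.movel(position, attitude=None, velocity=150, max_force=None): straight line of the TCP; attitude=None keeps the orientation; velocity is the mean speed in mm/s. With max_force (N) it stops when the force on the tool has changed by that much, and returns True; else False.
- manip.move_joints(angles): joint-space move.
- manip.open_gripper() and manip.close_gripper(grasp_force=None): open the fingers fully, or close them until they stop; grasp_force is the grip in N (None keeps the last).
- manip.wait(seconds).
- manip.ik(position, orientation): joint angles nearest the present ones, or None.
- manip.get_obs(): the state.
- manip.grab_frame(name): name is "scene" or "top" or "wrist"; returns the picture (400x640x3 uint8, red, green, blue); there is no depth.
- manip.camera_info(name): a dict with "K" (3x3 intrinsics, pixels), "rvec" (rotation vector, rad) and "tvec" (3), from world to camera coordinates, as OpenCV has them. Camera axes: x right, y down, z forward; pixel columns grow to the right and rows downward; lengths in mm; the calibration is good to about 2 mm. A picture is of the moment at which its call begins: read the wrist's pose just before it. camera_info takes no time and is no camera call; for the wrist camera it gives the pose at the moment of the call.
A pose or a line that the arm cannot do raises manip.PlanningError and nothing moves.
- manip.hand_in(): hands the job in, once; it reports no verdict.
Trained networks look in the newest picture that a camera, given by its name, has taken for a name from the list of things; names that differ only in an ending like _2 or _b are one class to them, and where a whole thing is asked for, a point or a joint stands for the part that bears it (a point fixed in the world has none). Each returns a list of dicts, best first, with "confidence" (0 to 1); they miss things now and then, are a little off and sometimes report something else, mostly with a low value. They report only what shows in the picture. A call takes as long as a camera call. They do not tell look-alikes from the thing itself.
- manip.spot_in(camera, target): "pixel" ([column, row] in pixels, amid what is visible of it).
- manip.cut_out(camera, target): "mask" (400x640 bool, what is visible of it) and "pixel" ([column, row] in pixels, amid what is visible of it).
The state is a dict: "time_s": time; "joint_positions": joint angles; "qvel": joint speeds; "effort": joint torques, N m; "tool_pos": TCP position; "eef_rot": TCP orientation; "force": force on the tool from outside, world axes, zero at the start; "moment": the same for the moment, N m; "width": opening from 0.0 (shut) to 1.0 (fully open).
Only numpy, scipy, OpenCV 4.12 (cv2) and the standard library are available. Lean on these libraries where they do the work, as an engineer would, in place of code of your own. Each camera call takes 0.05 s, during which the arm holds its last target.

TASK

A colleague wants to clamp a lamp to the sliding leaf (the plywood board) of the low desk stand. Take the handled pin out of its wooden block and put it down through the hole near the inner end of the leaf until its collar rests on the board; only then use the pin to slide the leaf straight out over the stand's open end until the dark line across the leaf is right over the edge of the stand. The leaf tips if left alone like that, so finish while still gripping the pin, fully in its hole, and holding the leaf down level; do not let the leaf tip on the way, and leave the calculator, tape roll and eraser where they are.

Things in the scene. Friction and masses are not known exactly. Their poses are not given: they have to be found in the camera images.
- stand: Low fixed desk stand, varying place, turned up to 0.2 rad. Grey top 300 (its y) x 116 mm (its x), top face 70 mm above the table; origin on the table under its centre. Aluminium fences along both long sides rise 10 mm above the top, 96 mm apart. A 28 mm wide slot along the middle of the top, from 10 mm inside the -y end to 20 mm inside the +y edge, lets the pin's stem pass and travel.
- stand_edge (a point): Middle of the stand's +y edge (the open end, on the robot's left), at the height of its top face (70 mm). Axes as the stand's: x along the edge, y outward. The leaf slides out along +y over this edge.
- leaf_line (a point): Middle of the dark line, 3 mm wide, across the top of the leaf. Leaf: loose plywood board 300 (its y) x 91 x 15 mm, about 0.5 kg, flat on the stand between the fences, top face 85 mm above the table; the line is 190 mm from its outer (+y) and 110 mm from its inner end, and the centre of mass 40 mm outward of the line. At the start the outer end overhangs the edge by 10 to 50 mm.
- leaf_hole (a point): Centre of the leaf's through hole at its mouth on the top face: 13.5 mm diameter, chamfered 2 mm, on the leaf's middle line, 20 mm from its inner (-y) end, 90 mm from the dark line. Axes as the leaf's. With the line over the edge the tipping leaf pushes the pin up with about 2 N.
- holder: Fixed wooden block 60 x 60 x 42 mm high, origin on the table under its centre; a 13.5 mm hole 36 mm deep in the middle of its top holds the pin upright.
- pin_grip (a point): Centre of the pin's black round handle (22 mm diameter, 46 mm tall), on its axis. Pin: loose, 0.05 kg, upright; from below a steel stem 10 mm in diameter, 30 mm long, a collar 30 mm in diameter, 4 mm thick, then the handle. The point is 57 mm above the tip and 27 mm above the collar's underside: 69 mm above the table in the block, 112 mm when the collar rests on the leaf.
- pin_tip (a point): Lower tip of the pin's stem, on its axis, 57 mm below pin_grip. With the pin fully in the leaf it is 30 mm below the leaf's top face.
- calculator: Desk calculator, 150 x 100 x 22 mm, bystander, origin at the centre of its underside.
- tape_roll: Roll of mending tape, 49 mm across, 18 mm high, lying flat, bystander, origin at the centre of its underside.
- rubber_eraser: Eraser in a sleeve, 42 x 23 x 14 mm, bystander, origin at the centre of its underside.
There are look-alikes about, which are no part of the job. What is meant by the part that bears pin_grip is not blue or turquoise, and is the smaller of those in its own colour.

How it is judged:
By the outcome, as a careful person would: the job done as asked, in the order asked, and still so for the second after the job is handed in, while the arm keeps its last pose, push and grip.
It also fails if it takes over 48 s, if anything falls off the work surface, if the arm or the gripper's body presses on something with over 40 N, if the wrist force passes 120 N, or if a joint passes its speed limit or range.

## Working session

There is one attempt and no reset: what is moved stays moved. The work goes in short steps, each a Python script; the robot and the scene stay as the last script left them, time stands still between calls to the robot, and variables do not carry over. Pictures are saved under pics/ and viewed, and the job is handed in when it is done.

```bash
mkdir -p pics; ls; python3 - <<'E'
from station import manip
import cv2
for n in ("scene","top","wrist"):
    f=manip.grab_frame(n); cv2.imwrite(f"pics/a_{n}.png",f[:,:,::-1])
    c=manip.camera_info(n); print(n,c)
o=manip.get_obs(); print(o)
E
```

```text
pics
scene {'K': array([[365.48247208,   0.        , 323.34948932],
       [  0.        , 365.48247208, 201.89419697],
       [  0.        ,   0.        ,   1.        ]]), 'rvec': array([ 0.76403901, -2.33556196,  1.42685383]), 'tvec': array([370.69869308, 244.96565617, 785.15922895])}
top {'K': array([[366.6240907 ,   0.        , 317.88916691],
       [  0.        , 366.6240907 , 197.15961452],
       [  0.        ,   0.        ,   1.        ]]), 'rvec': array([ 2.24770933, -1.93792374,  0.22160371]), 'tvec': array([-111.42789606,  474.1342583 , 1310.54046786])}
wrist {'K': array([[317.79784666,   0.        , 320.44530355],
       [  0.        , 317.79784666, 199.09204776],
       [  0.        ,   0.        ,   1.        ]]), 'rvec': array([-2.27723702,  1.76276134,  0.28044159]), 'tvec': array([-649.78212121,  -39.87594384,  379.90697545])}
{'time_s': 0.15, 'joint_positions': array([-1.49109680e+00,  2.45682072e-01,  1.55877806e+00,  1.15824729e-05,
        1.33869976e+00, -1.74124104e-01]), 'qvel': array([ 1.53468624e-03, -1.39909067e-03, -2.70889888e-03, -8.74885436e-04,
        1.68475802e-05, -6.17108421e-04]), 'effort': array([-1.93118176e-04, -4.29987967e+01, -3.26551545e+01, -1.70880103e-04,
        3.55057113e-03,  2.22943285e-06]), 'tool_pos': array([ 163.1767688 , -628.72340352,  230.39159367]), 'eef_rot': array([ 2.08699527,  0.26792753, -2.08681598]), 'force': array([-0.47112166, -0.41896137, -0.50578857]), 'moment': array([ 0.05352431, -0.01231944,  0.04803151]), 'width': 0.9974577658403211}
```

View pics/a_scene.png

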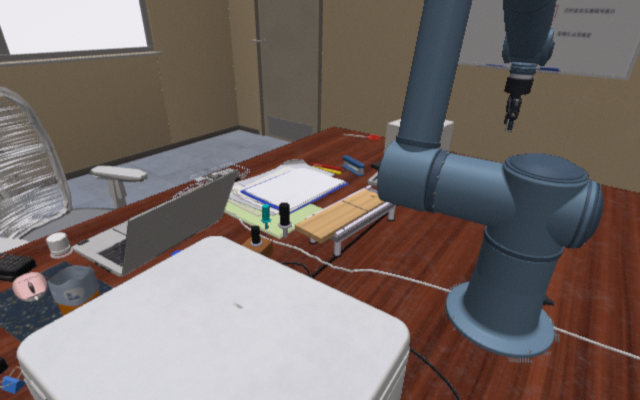

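View pics/a_top.png

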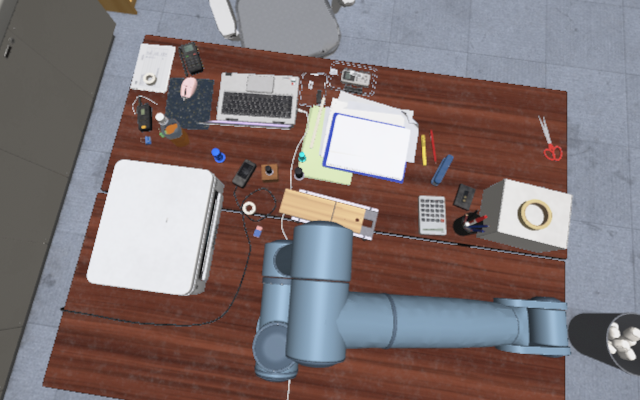

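View pics/a_wrist.png

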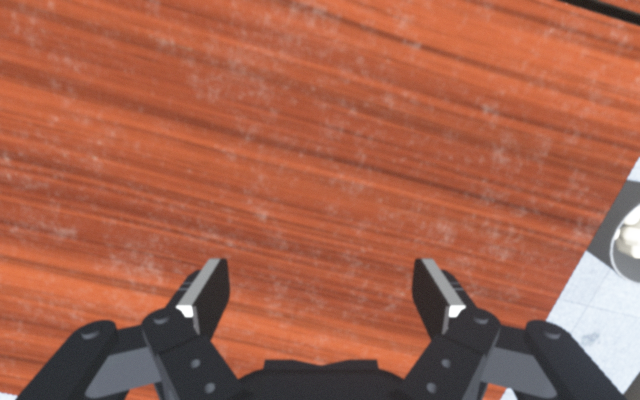

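The top view shows the stand and leaf at about (328,212) and the wooden block at (269,172). The pin-like things are at (269,171) black, (298,173) black, (302,157) turquoise and (217,155) blue. I'll enlarge these and query the networks.

```bash
cat > h.py <<'E'
import numpy as np, cv2
from station import manip
from scipy.spatial.transform import Rotation as R
def cam(n):
    c=manip.camera_info(n); return np.array(c["K"]),R.from_rotvec(c["rvec"]).as_matrix(),np.array(c["tvec"])
def back(c,px,z):
    K,Rm,t=c
    d=Rm.T@np.linalg.solve(K,[px[0],px[1],1.]); o=-Rm.T@t
    return o+d*(z-o[2])/d[2]
def proj(c,p):
    K,Rm,t=c; q=K@(Rm@np.asarray(p,float)+t); return q[:2]/q[2]
E
python3 - <<'E'
from h import *
t=manip.grab_frame("top"); s=manip.grab_frame("scene")
a=cv2.resize(t[140:250,200:400],None,fx=4,fy=4,interpolation=cv2.INTER_CUBIC)
b=cv2.resize(s[180:270,220:420],None,fx=4,fy=4,interpolation=cv2.INTER_CUBIC)
cv2.imwrite("pics/b_top.png",a[:,:,::-1]);cv2.imwrite("pics/b_scene.png",b[:,:,::-1])
zs=dict(pin_grip=69,holder=42,leaf_line=85,leaf_hole=85,stand_edge=70,stand=80,calculator=20,tape_roll=18,rubber_eraser=14)
for n,z in zs.items():
  for cn in("top","scene"):
    for d in manip.spot_in(cn,n)[:5]:
        print(n,cn,np.round(d["pixel"],1),round(d["confidence"],2),np.round(back(cam(cn),d["pixel"],z),0))
print(manip.get_obs()["time_s"])
E
```

```text
pin_grip top [221.3 154.2] 0.65 [592. 344.  69.]
pin_grip top [268.3 167.7] 0.64 [566. 159.  69.]
pin_grip top [297.4 173.2] 0.63 [561.  48.  69.]
pin_grip top [364.3 216.1] 0.37 [ 437. -218.   69.]
pin_grip scene [283. 215.] 0.76 [568.  37.  69.]
pin_grip scene [253.1 236.1] 0.73 [557. 164.  69.]
pin_grip scene [263.8 215.7] 0.52 [607.  73.  69.]
holder top [268.3 175.4] 0.53 [544. 159.  42.]
holder scene [263.4 247.6] 0.56 [530. 157.  42.]
leaf_line top [317.2 209.9] 0.75 [431. -46.  85.]
leaf_line scene [338.1 215.2] 0.6 [431. -31.  85.]
leaf_hole top [319.3 209.1] 0.69 [435. -53.  85.]
leaf_hole scene [337.7 214.5] 0.68 [434. -34.  85.]
stand_edge top [366.  215.7] 0.66 [ 439. -224.   70.]
stand_edge scene [360.  221.2] 0.9 [380. -62.  70.]
stand top [365.2 216.5] 0.62 [ 434. -220.   80.]
stand scene [359.2 220. ] 0.7 [377. -52.  80.]
calculator top [433.8 213.6] 0.94 [ 495. -482.   20.]
calculator scene [374.7 179.4] 0.41 [ 533. -438.   20.]
tape_roll top [252.1 205.8] 0.39 [423. 203.  18.]
rubber_eraser top [254.9 229.1] 0.5 [338. 176.  14.]
1.15
```

View pics/b_top.png

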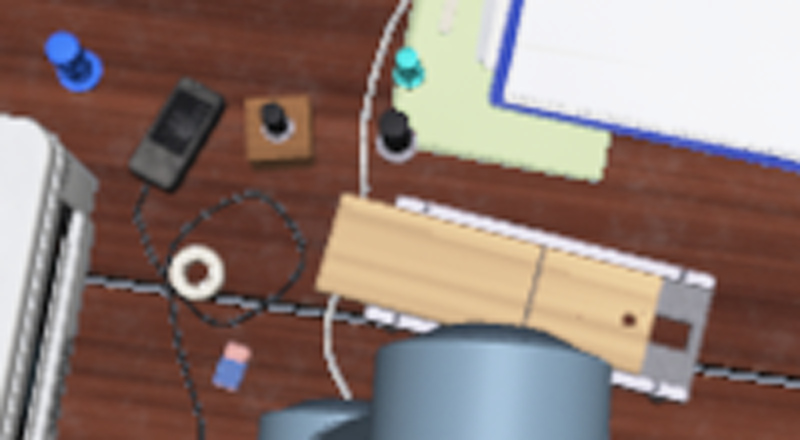

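View pics/b_scene.png

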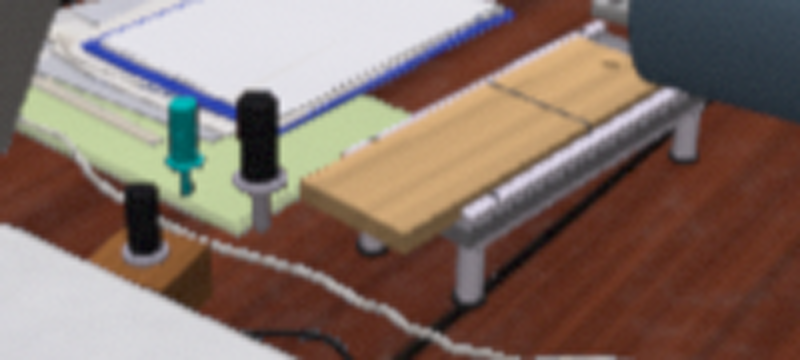

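Candidates for the pin in the top view: blue (217,155) and turquoise (302,157), both ruled out by colour, large black (298,173), and small black in the wooden block (268,170). The smaller of the two black ones, which is also the one in the block, fits. The enlarged crops confirm this. The leaf hole is at about (357,220) in top and the line at about (333,211). The `leaf_hole` and `leaf_line` network hits in top don't match these, so I'll remeasure from the wrist camera.

```bash
cat >> h.py <<'E'
def rot(yaw):  # tool x down, jaw axis at angle yaw from world x
    y=np.array([np.cos(yaw),np.sin(yaw),0]); x=np.array([0,0,-1.]); return R.from_matrix(np.c_[x,y,np.cross(x,y)]).as_rotvec()
def shot(n,fn):
    c=cam(n); f=manip.grab_frame(n); cv2.imwrite("pics/"+fn,f[:,:,::-1]); return c,f
E
python3 - <<'E'
from h import *
c=cam("top")
P=lambda u,v,z:back(c,(200+u/4-.4,140+v/4-.4),z)
print("hole",P(629,320,85)); 
print("line ends",P(543,247,85),P(527,322,85))
print("leaf outer corners",P(345,195,85),P(318,290,85)," inner",P(660,280,85),P(642,373,85))
print("stand -y corners",P(714,277,80),P(688,400,80))
print("fence +y", P(400,200,80),P(368,313,80))
o=manip.get_obs(); print("jaw",R.from_rotvec(o["eef_rot"]).as_matrix())
for yaw in (0,np.pi/2,-np.pi/2,np.pi,2.9,-.25,1.37):
  for p in ([561,158,200],[430,-180,200]):
    print(yaw,p,manip.ik(p,rot(yaw)))
E
```

```text
hole [ 417.3138618  -191.49644042   85.        ]
line ends [ 472.18865606 -106.17073041   85.        ] [ 402.0469355  -101.36169371   85.        ]
leaf outer corners [493.57526751  79.15000178  85.        ] [403.14462117  88.54918918  85.        ]  inner [ 457.62807936 -214.64281336   85.        ] [ 371.73937796 -208.81081285   85.        ]
stand -y corners [ 468.6353189  -263.22107939   80.        ] [ 354.57777881 -252.68622451   80.        ]
fence +y [497.5426654   29.20594591  80.        ] [389.89270681  41.16375416  80.        ]
jaw [[-1.05543513e-05  2.51086593e-01 -9.67964629e-01]
 [-2.05640880e-05 -9.67964629e-01 -2.51086593e-01]
 [-1.00000000e+00  1.72552537e-05  1.53796055e-05]]
0 [561, 158, 200] [ 8.01093426e-02  1.19724997e-01  1.76017607e+00 -4.44089210e-16
  1.26169158e+00  8.01093426e-02]
0 [430, -180, 200] [-6.40404968e-01 -1.69210952e-01  2.04338728e+00 -4.44089210e-16
  1.26741633e+00 -6.40404968e-01]
1.5707963267948966 [561, 158, 200] [ 8.01093426e-02  1.19724997e-01  1.76017607e+00 -4.44089210e-16
  1.26169158e+00 -1.49068698e+00]
1.5707963267948966 [430, -180, 200
[... 329 characters left out ...]
  9.30391359e-01]
3.141592653589793 [561, 158, 200] None
3.141592653589793 [430, -180, 200] [-6.40404968e-01 -1.69210952e-01  2.04338728e+00 -4.44089210e-16
  1.26741633e+00  2.50118769e+00]
2.9 [561, 158, 200] None
2.9 [430, -180, 200] None
-0.25 [561, 158, 200] [ 8.01093426e-02  1.19724997e-01  1.76017607e+00 -4.44089210e-16
  1.26169158e+00  3.30109343e-01]
-0.25 [430, -180, 200] [-6.40404968e-01 -1.69210952e-01  2.04338728e+00 -4.44089210e-16
  1.26741633e+00 -3.90404968e-01]
1.37 [561, 158, 200] [ 0.08010934  0.119725    1.76017607  0.          1.26169158 -1.28989066]
1.37 [430, -180, 200] [-6.40404968e-01 -1.69210952e-01  2.04338728e+00 -4.44089210e-16
  1.26741633e+00 -2.01040497e+00]
```

```bash
python3 - <<'E'
from h import *
K,Rm,t=cam("wrist"); o=manip.get_obs(); T=R.from_rotvec(o["eef_rot"]).as_matrix()
print("cam in tool",T.T@(-Rm.T@t-o["tool_pos"]), "axis in tool",T.T@Rm[2])
p=o["tool_pos"].copy(); p[2]=340
manip.movel(p,velocity=250)
manip.goto([440,-90,300],rot(-np.pi/2-0.1))
c,f=shot("wrist","c_wrist.png")
for n,z in dict(leaf_line=85,leaf_hole=85,stand_edge=70,leaf=85).items():
  try:
   for d in manip.spot_in("wrist",n)[:3]: print(n,np.round(d["pixel"],1),round(d["confidence"],2),np.round(back(c,d["pixel"],z),1))
  except Exception as e: print(n,e)
c2,f2=shot("top","c_top.png")
print(manip.get_obs()["time_s"])
E
```

```text
cam in tool [-142.75507089    0.24925262  -79.31057712] axis in tool [9.50781605e-01 6.74928414e-04 3.09861072e-01]
leaf_line [296.5 177.1] 0.74 [432.6 -62.6  85. ]
leaf_line [90.1 82.2] 0.73 [557.1 141.5  85. ]
leaf_hole [297.9 170.6] 0.91 [440.1 -65.1  85. ]
stand_edge [399.2 137.7] 0.93 [ 463.6 -185.5   70. ]
leaf it knows: calculator, holder, leaf_hole, leaf_line, pin_grip, pin_tip, rubber_eraser, stand, stand_edge, tape_roll
4.1583
```

View pics/c_wrist.png

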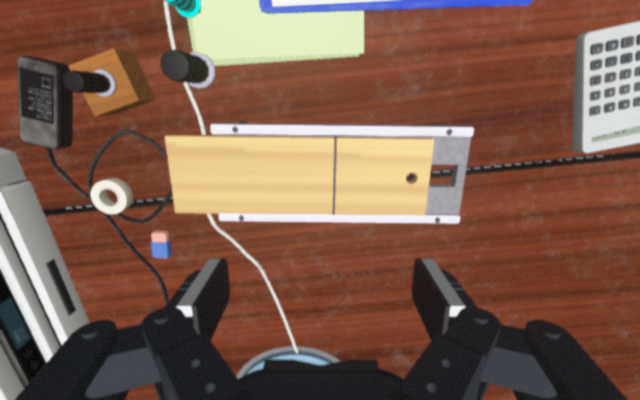

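The wrist view has the leaf hole at (411,178), the line along column ~335 (rows 137–214), the fence left ends at (211,130) and (219,217), and the block with the small black pin at (105,83). I'll enlarge for sub-pixel readings.

```bash
python3 - <<'E'
import cv2
f=cv2.imread("pics/c_wrist.png")
for n,(a,b,w,h) in dict(L=(150,110,110,125),Rr=(370,110,110,125),M=(310,110,60,125)).items():
    cv2.imwrite(f"pics/d_{n}.png",cv2.resize(f[b:b+h,a:a+w],None,fx=4.8,fy=4.8,interpolation=cv2.INTER_CUBIC))
a=[cv2.imread(f"pics/d_{n}.png") for n in("L","Rr")]
import numpy as np
cv2.imwrite("pics/d_LR.png",cv2.resize(np.hstack(a),None,fx=.75,fy=.75) )
E
```

```text
(no output)
```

View pics/d_LR.png

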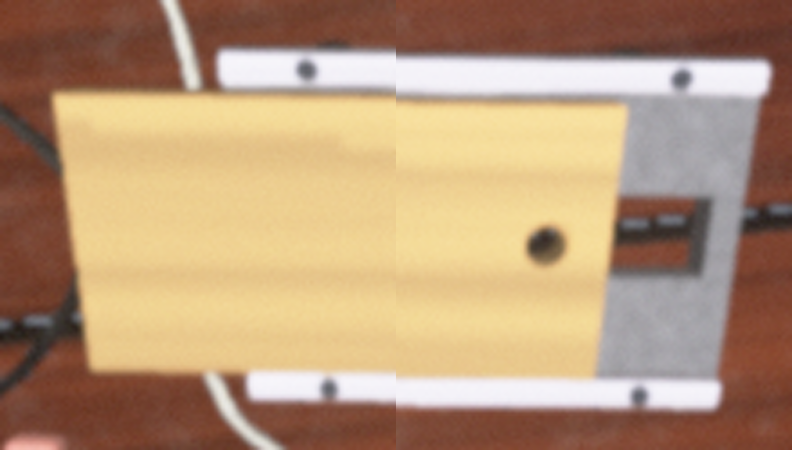

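```bash
python3 - <<'E'
from h import *
c=cam("wrist")
q=lambda u,v:(u/3.6+(150 if u<396 else 370-110)-.4, v/3.6+110-.4)
B=lambda u,v,z:back(c,q(u,v),z)
hole=B(546,245,85); print("hole",hole)
oc=[B(53,92,85),B(90,372,85)]; ic=[B(627,102,85),B(598,378,85)]
print("leaf",oc,ic); 
om=np.mean(oc,0); im=np.mean(ic,0); d=om-im; print("len",np.linalg.norm(d),"yaw",np.arctan2(-d[0],d[1]),"w",np.linalg.norm(oc[0]-oc[1]))
u=d/np.linalg.norm(d); print("hole from inner mid",(hole-im)@u,"lat",np.cross(u,hole-im)[2], "hole est",im+20*u)
fl=[B(217.5,68,80),B(246.5,390,80)]; fr=[B(770.5,79,80),B(720,396,80)]
print("fence",fl,fr); e=np.mean(fl,0)-np.mean(fr,0); print("len",np.linalg.norm(e),"yaw",np.arctan2(-e[0],e[1]), "mid+y",np.mean(fl,0),"mid",np.mean(fl+fr,0))
print("gr end",B(757,97,70),B(717,377,70))
le=[back(c,(335,137),85),back(c,(335,214),85)]; print("line",le, (np.mean(le,0)-hole)@u)
E
```

```text
hole [ 418.40046329 -194.59085828   85.        ]
leaf [array([494.97146375,  77.69635939,  85.        ]), array([403.47432868,  88.67475009,  85.        ])] [array([ 461.59543676, -220.14508662,   85.        ]), array([ 370.70179336, -211.29687061,   85.        ])]
len 300.73081610476055 yaw -0.11020261342321021 w 92.15340898907546
hole from inner mid 21.249599108471074 lat 0.08569587706285509 hole est [ 418.34820881 -195.84230192   85.        ]
fence [array([496.67525193,  27.46186318,  80.        ]), array([390.06242303,  39.98888854,  80.        ])] [array([ 463.40406654, -266.35629742,   80.        ]), array([ 357.81344649, -254.26468584,   80.        ])]
len 295.8552251955353 yaw -0.11095764531718552 mid+y [443.36883748  33.72537586  80.        ] mid [ 426.988797   -113.29255789   80.        ]
gr end [ 456.55005132 -266.92222911   70.        ] [ 360.64686803 -257.27625008   70.        ]
line [array([ 473.76565956, -110.70156478,   85.        ]), array([ 382.55919227, -102.74002114,   85.        ])] 88.41064859788142
```

```bash
python3 - <<'E'
from h import *
manip.goto([540,160,230],rot(-np.pi/2-0.11))
c,f=shot("wrist","e_wrist.png")
for n,z in dict(pin_grip=69,holder=42).items():
   for d in manip.spot_in("wrist",n)[:3]: print(n,np.round(d["pixel"],1),round(d["confidence"],2),np.round(back(c,d["pixel"],z),1))
print(manip.get_obs()["time_s"])
E
```

```text
pin_grip [322.1 160.3] 0.92 [559.9 154.8  69. ]
pin_grip [430.5  66.7] 0.86 [632.7  50.   69. ]
pin_grip [443.8 146.2] 0.78 [560.5  37.7  69. ]
holder [319.3 144.2] 0.72 [571.8 156.2  42. ]
5.3833
```

View pics/e_wrist.png

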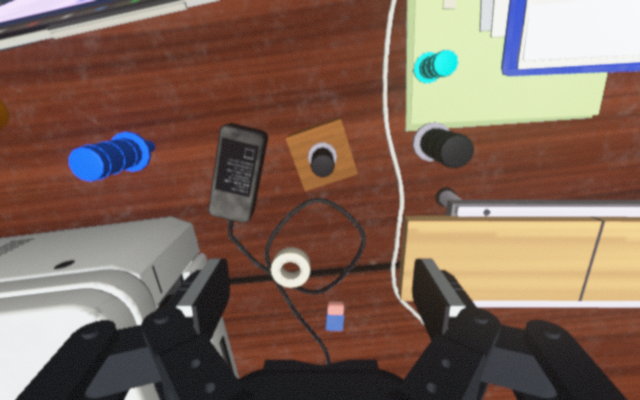

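The wrist view shows the small black handle at (322,161) sitting in the block (corners about (287,137), (342,121), (356,175), (302,190)). The large black look-alike is at (445,146), so the pin I picked holds.

```bash
python3 - <<'E'
from h import *
c=cam("wrist")
print("block",back(c,(321.7,155.8),42), [back(c,p,42)[:2].round(1) for p in((287,137),(342,121),(356,175),(302,190))])
f=cv2.imread("pics/e_wrist.png")
cv2.imwrite("pics/e_crop.png",cv2.resize(f[110:200,275:370],None,fx=6,fy=6,interpolation=cv2.INTER_CUBIC))
for z in(46,69,92): print(z,proj(c,(561.5,156,z)))
E
```

```text
block [559.63003312 154.67895284  42.        ] [array([583.1, 188.1]), array([592.7, 130.2]), array([534.9, 120.5]), array([524.9, 180.1])]
46 [320.25280942 154.85164698]
69 [320.26794036 159.02812626]
92 [320.28538812 163.84410104]
```

View pics/e_crop.png

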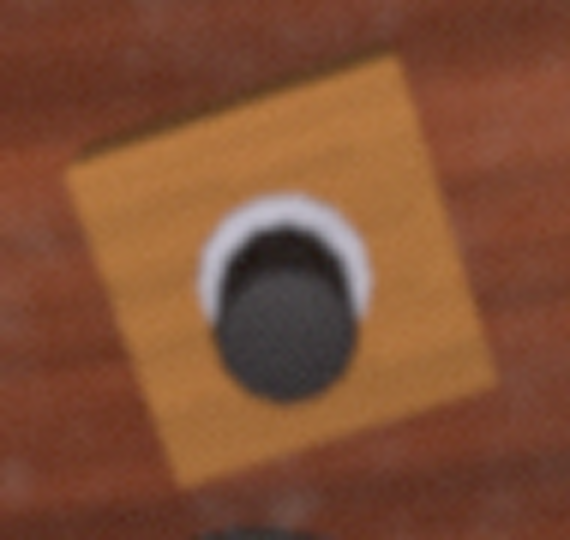

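```bash
python3 - <<'E'
from h import *
c=cam("wrist")
a=back(c,(322.4,165.1),92);b=back(c,(322.3,156.2),46);print(a,b)
p=(a+b)/2; print(p)
r=rot(-np.pi/2-0.11)
tz=69+2-19
manip.movel([p[0],p[1],150],r,velocity=150)
hit=manip.movel([p[0],p[1],tz],velocity=80,max_force=12); print("hit",hit)
manip.close_gripper(60)
o=manip.get_obs(); print(o["tool_pos"],o["width"],o["force"],o["time_s"])
shot("wrist","f_wrist.png")
E
```

```text
[560.14551034 154.2371099   92.        ] [559.86153593 154.04617085  46.        ]
[560.00352313 154.14164037  69.        ]
hit False
[560.28348283 154.1692462   52.26936133] 0.2394931455976855 [-1.19838925  0.35056578  0.52780998] 8.0667
```

View pics/f_wrist.png

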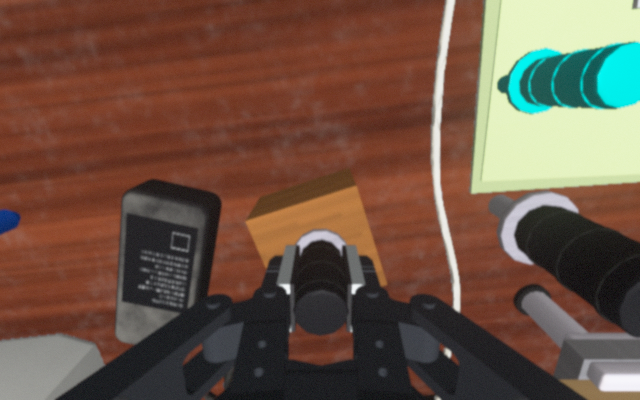

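The handle is gripped between the pads at (320,300), with the collar showing at (320,240). Lifting it now and carrying it to above the hole.

```bash
python3 - <<'E'
from h import *
r=rot(-np.pi/2-0.11)
o=manip.get_obs()["tool_pos"]
print(manip.movel([o[0],o[1],110],r,velocity=80,max_force=15))
manip.movel([o[0],o[1],205],velocity=200)
manip.movel([418.4,-194.6,200],velocity=250)
manip.movel([418.4,-194.6,142],velocity=100)
c,f=shot("wrist","g_wrist.png"); o=manip.get_obs(); print(o["tool_pos"],o["width"],o["force"],o["time_s"])
for n in("pin_tip","leaf_hole"):
   for d in manip.spot_in("wrist",n)[:2]: print(n,np.round(d["pixel"],1),round(d["confidence"],2))
T=o["tool_pos"]; print("pred tip",proj(c,T+[0,0,-40]),"hole",proj(c,(418.4,-194.6,85)))
cv2.imwrite("pics/g_crop.png",cv2.resize(f[130:300,240:400],None,fx=3.5,fy=3.5,interpolation=cv2.INTER_CUBIC)[:,:,::-1])
c,f=shot("scene","g_scene.png")
print(proj(c,T+[0,0,-40]),proj(c,T+[0,0,17]),proj(c,(418.4,-194.6,85)))
E
```

```text
False
[ 418.9579375  -194.93550541  142.80861779] 0.24235383735864044 [-0.76097438 -0.12618142  0.3763695 ] 12.0583
pin_tip [320.1 283.4] 0.66
pin_tip [ 5.1 48. ] 0.58
leaf_hole [160.5 210. ] 0.7
pred tip [320.05981043 229.38218738] hole [319.6431163  219.67693094]
[371.89199697 189.73921176] [373.50478353 172.10611188] [371.5131962 195.165277 ]
```

View pics/g_crop.png

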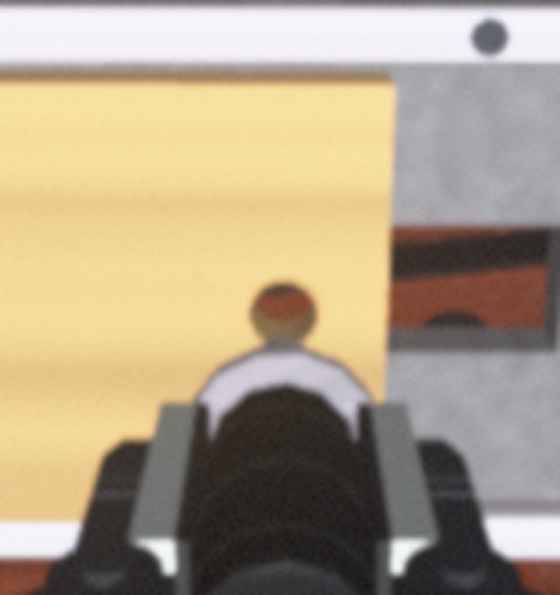

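View pics/g_scene.png

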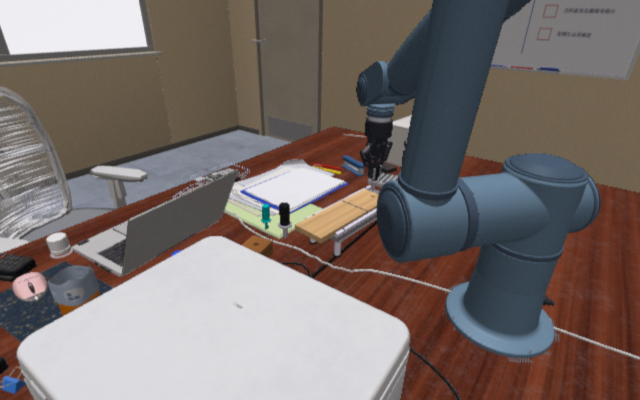

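```bash
python3 - <<'E'
from h import *
c=cam("wrist"); T=manip.get_obs()["tool_pos"]
print("hole",back(c,(320.8,219.1),85),"TCP",T)
th=np.linspace(0,2*np.pi,180)
for z in (-6,-10):
    q=np.array([proj(c,T+[15*np.cos(t),15*np.sin(t),z]) for t in th]); print(z,"collar top row",q[:,1].min(),q[q[:,1].argmin()],q[:,0].min(),q[:,0].max())
print("obs row",346/3.5+130-.35)
print([proj(c,T+[x,0,-6])[1] for x in(14,15,16)])
E
```

```text
hole [ 418.70810483 -195.63300532   85.        ] TCP [ 418.87080566 -194.97135227  142.81845334]
-6 collar top row 228.96966150790436 [319.65532028 228.96966151] 291.0980616922506 348.54529850425155
-10 collar top row 225.91008519942167 [319.65683549 225.9100852 ] 291.7399015806508 347.8989996444657
obs row 228.50714285714287
[np.float64(230.9390144626044), np.float64(229.13816699192057), np.float64(227.33046714854433)]
```

```bash
python3 - <<'E'
from h import *
x,y=419.3,-195.0
manip.movel([x,y,130],velocity=60)
o=manip.get_obs()["tool_pos"]; dx=[x-o[0],y-o[1]]; print("err",dx)
print(manip.movel([x,y,100],velocity=35,max_force=8))
o=manip.get_obs(); print(o["tool_pos"],o["force"],o["time_s"],o["width"])
c,f=shot("wrist","h_wrist.png")
E
```

```text
err [np.float64(0.41982755557233986), np.float64(-0.3349452233829595)]
False
[ 419.46183446 -195.1418634   100.23011115] [ 1.12642802 -0.0518083  -0.19913531] 13.5667 0.2478608045454851
```

View pics/h_wrist.png

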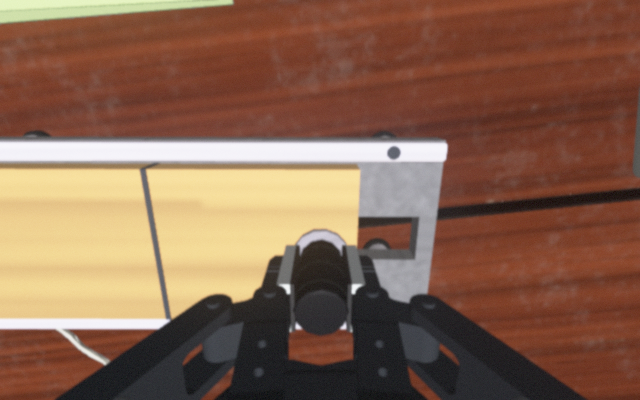

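The pin is in the hole at (321,250) with no side force. Lowering it until the collar touches.

```bash
python3 - <<'E'
from h import *
manip.close_gripper(100)
o=manip.get_obs(); T=o["tool_pos"]; print(T,o["force"])
print(manip.movel([T[0],T[1],90],velocity=15,max_force=8))
o=manip.get_obs(); print(o["tool_pos"],o["force"],o["moment"],o["time_s"],o["width"])
c,f=shot("wrist","i_wrist.png")
cv2.imwrite("pics/i_crop.png",cv2.resize(f[120:340,180:460],None,fx=2.6,fy=2.6,interpolation=cv2.INTER_CUBIC)[:,:,::-1])
E
```

```text
[ 419.41058829 -195.08298771  100.19944261] [ 0.42480488  0.78105568 -0.23632911]
True
[ 419.48297428 -195.11720686   95.33841739] [0.03133098 0.75534791 4.66161953] [0.07893024 0.16326393 0.00789054] 14.2667 0.2338293920539324
```

View pics/i_crop.png

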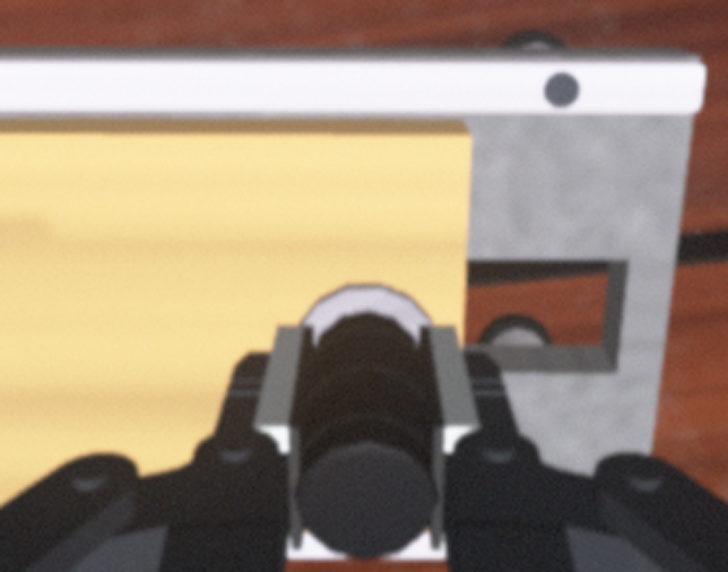

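Collar seated: TCP z is 95.3 against an expected 95, with about 5 N of contact. Sliding in stages now, with a light downward press.

```bash
python3 - <<'E'
from h import *
u=np.array([np.sin(.111),np.cos(.111),0])
o=manip.get_obs(); T=o["tool_pos"].copy()
manip.movel([T[0],T[1],T[2]-0.8],velocity=5)
o=manip.get_obs(); print(o["tool_pos"],o["force"])
S=T.copy(); S[2]-=0.8; np.save("S.npy",S)
for d in (25,60):
    print(manip.movel(S+u*d,velocity=40,max_force=25))
    o=manip.get_obs(); print(o["tool_pos"],o["force"],o["time_s"],o["width"])
shot("wrist","j_wrist.png");shot("top","j_top.png")
E
```

```text
[ 419.54981293 -195.17190132   95.33499361] [-3.22891342  2.20492411  9.53882085]
False
[ 423.07615842 -171.39740745   95.3512545 ] [ 2.89463340e-03 -5.17513204e+00  4.68447644e+00] 15.375 0.23696957792301268
False
[ 426.85528386 -136.56390272   95.34899834] [-0.23418701 -5.40844795  4.48835447] 16.4 0.23233331819971667
```

View pics/j_wrist.png

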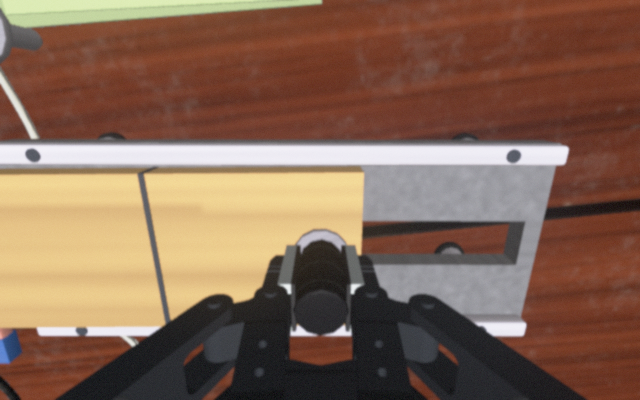

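View pics/j_top.png

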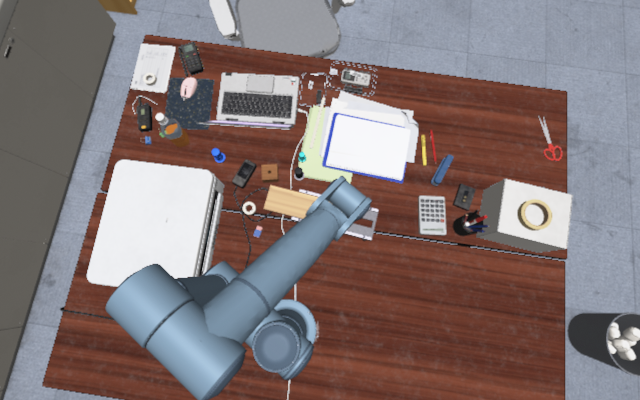

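```bash
python3 - <<'E'
from h import *
u=np.array([np.sin(.111),np.cos(.111),0])
S=np.load("S.npy"); S[2]-=0.7; np.save("S.npy",S)
for d in (100,128):
    print(manip.movel(S+u*d,velocity=40,max_force=25))
    o=manip.get_obs(); print(o["tool_pos"],o["force"],o["time_s"],o["width"])
c,f=shot("wrist","k_wrist.png"); np.savez("k.npz",K=c[0],R=c[1],t=c[2])
cv2.imwrite("pics/k_crop.png",cv2.resize(f[120:360,0:250],None,fx=3.2,fy=2.5,interpolation=cv2.INTER_CUBIC)[:,:,::-1])
shot("scene","k_scene.png")
E
```

```text
False
[431.88062072 -97.50257991  95.34427763] [-1.4690199  -7.50748308  7.09976065] 17.65 0.2369699280644456
False
[435.01423686 -69.4595447   95.34175776] [ 0.10874458 -6.26437527  7.46157257] 18.5 0.23525184008257702
```

View pics/k_crop.png

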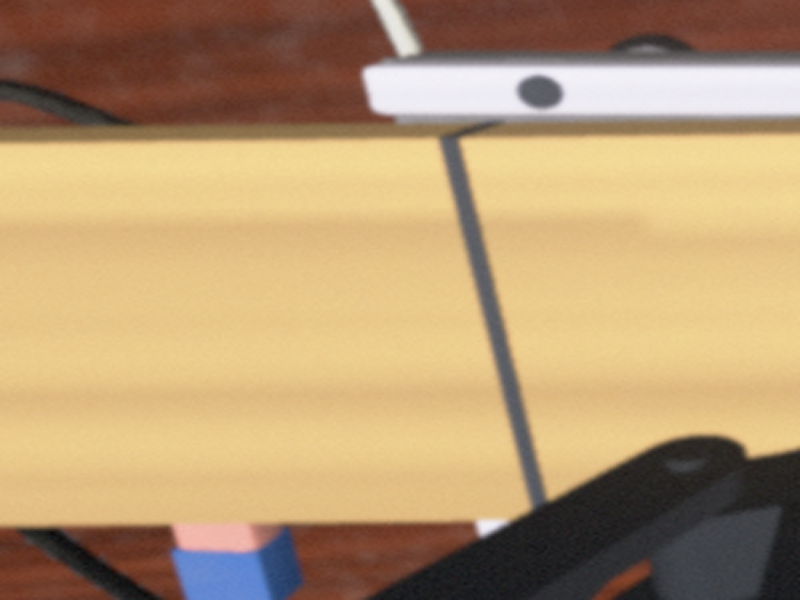

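View pics/k_scene.png

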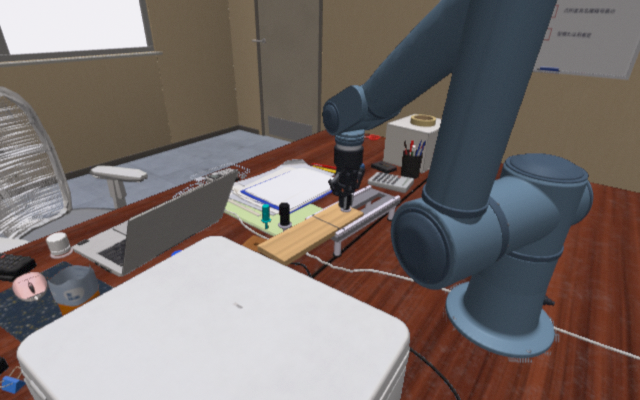

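```bash
python3 - <<'E'
from h import *
k=np.load("k.npz"); c=(k["K"],k["R"],k["t"])
u=np.array([np.sin(.111),np.cos(.111),0])
B=lambda a,b,z:back(c,(a/3.2-.35,120+b/2.5-.35),z)
l=[B(450,137,85),B(540,503,85)]; print("line",l)
f=[B(362,66,80),B(369,112,80)]; g=B(477,527,80); print("fence",f,g)
A=(f[0]+f[1])/2
for nm,F in(("up",A),("up0",f[0]),("up1",f[1]),("lo",g)): print(nm,F@u)
print("line s",[x@u for x in l]); 
print("hole/TCP s",manip.get_obs()["tool_pos"]@u,"edge est s",np.array([443.6,35.8,0])@u, np.array([427,-113.3,0])@u+150)
E
```

```text
line [array([486.93791656,  13.83950098,  85.        ]), array([400.71457619,  22.21656193,  85.        ])]
fence [array([501.62839763,  26.26458848,  80.        ]), array([492.51538717,  28.02843344,  80.        ])] [391.58810117  39.01317682  80.        ]
up 82.04119452917644
up0 81.66943367259154
up1 82.41295538576134
lo 82.15015900994914
line s [np.float64(67.69351543569849), np.float64(66.46787319964577)]
hole/TCP s -20.874563502412204 edge est s 84.71822920663487 84.69699849142572
```

```bash
python3 - <<'E'
from h import *
u=np.array([np.sin(.111),np.cos(.111),0])
S=np.load("S.npy"); S[2]-=0.3
T=manip.get_obs()["tool_pos"]
# commanded 128 ; actual progress
d0=(T-S)@u; print("act",d0)
G=S+u*(d0+17.2+(128-d0)); print(manip.movel(G,velocity=20,max_force=25))
manip.wait(.5)
o=manip.get_obs(); print(o["tool_pos"],(o["tool_pos"]-S)@u,o["force"],o["time_s"],o["width"])
c,f=shot("wrist","l_wrist.png"); np.savez("k.npz",K=c[0],R=c[1],t=c[2])
cv2.imwrite("pics/l_crop.png",cv2.resize(f[120:360,0:250],None,fx=3.2,fy=2.5,interpolation=cv2.INTER_CUBIC)[:,:,::-1])
c,f=shot("scene","l_scene.png")
cv2.imwrite("pics/l_scrop.png",cv2.resize(f[170:270,240:410],None,fx=4.6,fy=4.6,interpolation=cv2.INTER_CUBIC)[:,:,::-1])
E
```

```text
act 126.59730396380941
False
[437.19840715 -52.90655569  95.35939064] 143.32033832154823 [-1.70902532 -8.92544085  8.4425123 ] 20.1083 0.23352221247998398
```

View pics/l_crop.png

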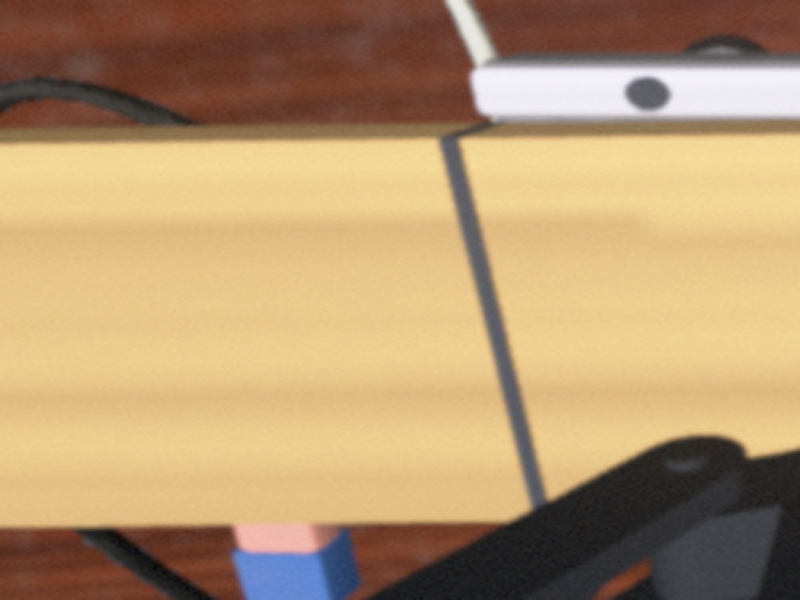

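View pics/l_scrop.png

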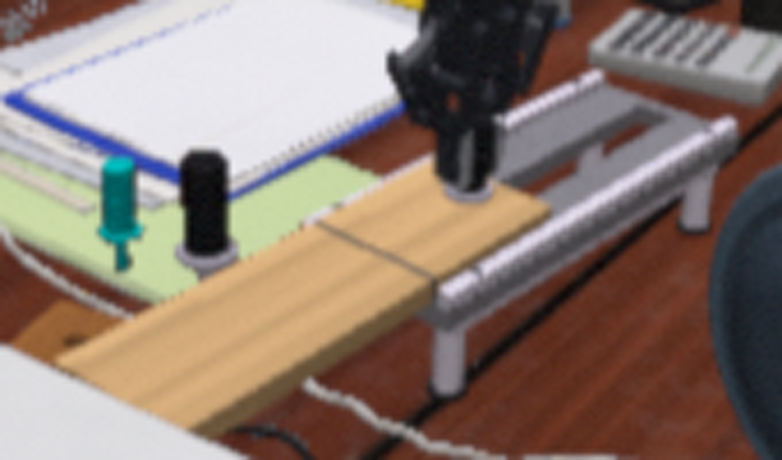

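The line now sits just beyond the fence end, and the leaf is level with the collar down. Measuring the remaining error from both cameras.

```bash
python3 - <<'E'
from h import *
k=np.load("k.npz"); c=(k["K"],k["R"],k["t"])
u=np.array([np.sin(.111),np.cos(.111),0])
B=lambda a,b,z:back(c,(a/3.2-.35,120+b/2.5-.35),z)
print("line s",[B(450,140,85)@u,B(539,503,85)@u], "fence",B(473,82,80)@u,B(473,72,80)@u,B(478,110,80)@u)
s=cam("scene"); S=lambda a,b,z:back(s,(240+a/4.6-.4,170+b/4.6-.4),z)
print("scene line",S(320,223,85)@u,S(435,277,85)@u,"fence near end outer",S(438,288,80)@u,S(455,300,80)@u,"far",S(310,217,80)@u, "near leaf end pt",S(549,211,85)@u)
v=np.array([u[1],-u[0],0]); E=np.array([443.4,35.6,70])
for x in(-58,58): print("edge corner proj crop",(proj(s,E+v*x)-[239.6,169.6])*4.6)
E
```

```text
line s [np.float64(84.46517326805427), np.float64(83.27826153658454)] fence 81.72236804956886 81.39282244260036 81.87362295507005
scene line 82.06872860968848 80.89782168714314 fence near end outer 82.17668637541048 85.05741928681961 far 74.84506013151822 near leaf end pt -21.394067760195
edge corner proj crop [447.13596695 311.27682617]
edge corner proj crop [295.52777485 236.2725514 ]
```

```bash
python3 - <<'E'
from h import *
c,f=shot("top","m_top.png")
a=cv2.imread("pics/a_top.png"); b=f[:,:,::-1]
for n,(x,y) in dict(calc=(433,214),tape=(249,208),eraser=(258,231)).items():
    t=a[y-10:y+11,x-10:x+11]; w=b[y-16:y+17,x-16:x+17].copy()
    r=cv2.matchTemplate(w,t,cv2.TM_CCOEFF_NORMED); print(n,cv2.minMaxLoc(r)[1::2])
o=manip.get_obs(); print(o["tool_pos"],o["force"],o["time_s"])
manip.hand_in()
E
```

```text
calc (0.9998417496681213, (6, 6))
tape (0.6386051774024963, (6, 6))
eraser (0.8490909934043884, (6, 6))
[437.19986113 -52.90416949  95.36038684] [-0.76549717 -9.50359267  9.85647639] 20.2583
the job is handed in; nothing more can be done
```

I handed the job in at about 20 s. The pin is fully in the leaf's hole, and the leaf is slid out and held down level under a closed grip.

**Steps:** I took the small black pin out of the wooden block and lowered it through the hole until the collar touched. Only then did I slide the leaf 143 mm straight out along the stand, keeping a light downward press.

**Last checks:**
- **Pin seated:** the collar stayed on the board. TCP height was 95.4 mm against about 95 mm expected, the same to within 0.03 mm during the whole slide, so the leaf did not tip. The upward force on the tool at the end was about 8–10 N.
- **Line over the edge:** the wrist camera puts the line within about 0.5 mm of the edge. I took the edge as 2 mm beyond the fence end, an inset I measured at the stand's other end. The scene camera is coarser and reads the line about 2–3 mm short of that edge, roughly what its calibration allows.
- **Calculator, tape roll and eraser:** all three matched their starting positions with no shift in the top view. The match was weaker for the tape roll (0.64) and eraser (0.85), probably because the leaf and arm now partly cover or shade them.
- **Network finds:** the hits for `leaf_hole`, `leaf_line` and `stand_edge` did not fit the pictures. I measured those points in enlarged crops instead and checked them against the given sizes.

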